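Slow the boring spindle and hold its sprung hatch just below balance

TASK

Get the boring box ready for a bit change: first, with the hatch still shut, slide the black speed fader level with the green mark on its track. Then lift the sprung hatch with the orange grip past the red balance line, without letting it fly up to its open stop, bring it back down to the green band just below the red line, and finish holding it there so that it would drop shut if released. Leave the loose mallet parts where they are.

Things in the scene. Friction and masses are not known exactly. Their poses are not given: they have to be found in the camera images.
- borebox: Fixed grey box 175 (x) x 180 (y) x 112 mm high, shut above by the hatch; origin under its centre on the bench, z up, grip side -x, hinge side +x. On both y sides (y = +-97 mm) stands a white quadrant scale, 88 to 116 mm from the hinge axis, with a green band (hatch angle 0.72 to 0.92) and above it a red balance line (0.95). A yellow pointer on each side edge of the hatch shows its angle.
- hinge (a point): Fixed point at the middle of the hatch's hinge axis, 87.5 mm to +x of the box's centre and 116 mm above the bench; axes as the box, so the hinge axis is its y. The quadrant scales above the box reach about 235 mm above the bench: pass over them with room.
- hatch (a joint): Hatch angle, rad: 0 shut (level), grows as the grip side rises, open stop at 1.5. Aluminium-framed window 175 x 180 x 8 mm, 0.9 kg, torsion spring in the hinge. Balance at 0.95 (red line): below it the hatch falls shut (1.4 N at the grip when shut, 0.35 N at 0.83), above it the spring swings it to the stop. Hold it between 0.72 and 0.92; never go above 1.35.
- hatch_grip (a point): Centre of the orange grip: a cylinder 22 mm thick, 32 mm long along y (the hinge direction), on a stem 12 mm wide, 212 mm from the hinge axis, 116 mm above the bench when shut, 26 mm clear of the panel's edge. Axes turn with the hatch: -x from hinge to grip. Pinched by its flat ends (32 mm) it pivots between the pads as the hatch turns.
- fader (a joint): Fader position in m, 0 to 0.12, growing to +y of its track; stays where it is left (about 1.5 N of friction).
- fader_top (a point): Centre of the top of the black fader grip, 54 mm above the bench; grip 28 mm (across the track, x) x 20 mm (along it, y) x 40 mm tall; it slides along its own y. It runs on a fixed aluminium bar 40 mm wide, 170 mm long, 14 mm high on a flat blue panel 90 x 220 mm.
- mark: Green mark: two green tabs, each 18 mm across and 6 mm along the track, 15 mm high, one on each side of the track bar at the same place along it; origin on the bench on the track's centre line, axes as the track (y along it). The fader belongs with its centre level with the tabs (within 6 mm along y).
- shaft_stub: Loose black carbon fibre tube standing upright, 26 mm diameter, 60 mm tall; origin at the centre of its underside. Leave alone.
- head_sleeve: Loose aluminium sleeve standing upright, 60 mm diameter, 70 mm tall; origin at the centre of its underside. Leave alone.
- blue_face: Loose blue polymer disc, 58 mm diameter, 20 mm thick, lying flat; origin at the centre of its underside. Leave alone.
- boring_bit: Loose steel boring bit lying along its x, about 126 mm long, 20 mm at its widest, 12 mm thick; origin under its middle. Leave alone.
Things that resemble listed ones, but are neither listed nor needed, are in the scene too. Of the things that look like the part that bears fader, the largest one is meant.

How it is judged:
By the outcome, as a careful person would: the job done as asked, in the order asked, and still so for the second after the job is handed in, while the arm keeps its last pose, push and grip.
It also fails if it takes over 59 s, if anything falls off the work surface, if the arm or the gripper's body presses on something with over 40 N, if the wrist force passes 120 N, or if a joint passes its speed limit or range.

ROBOT

A 6-joint arm with a two-finger parallel gripper is mounted at the origin on the work surface. World frame = base frame: x ahead of the robot, y to its left, z up, the work surface at z = 0. Lengths are in m, angles in rad, forces in N, time in s.
With the tool pointing down it reaches from about 0.3 to 0.875 m from the base axis. Payload 6.4 kg.
Tool frame: the origin (TCP) lies midway between the tips of the shut fingers; the grasp point (between the pads) lies 19 mm behind it; z points along the fingers, y is the line along which they close (so a half turn about z gives the same grasp; the last joint's range is limited). The gripper opens to 85 mm and grips with 20 to 120 N. Pads are 22 mm wide; open, the fingers measure 114 mm over their backs; the gripper's body (76 mm by 85 mm) begins 54 mm behind the grasp point. The pads swing forward as they close: fully open they stand 13 mm farther back than shut.
Start: joints at [-1.36, 0.181, 1.607, -0, 1.354, -0.206], TCP at [0.233, -0.526, 0.231] pointing down, gripper open.
Joint ranges: [-2.99, 2.99], [-0.89, 2.07], [0.3, 2.58], [-1.14, 4.28], [0, 2.63], [-3.12, 3.12]. Speed limits (rad/s): [2.57, 2.57, 3.01, 3.14, 3.14, 3.14].

INTERFACE

Orientations are given as a unit quaternion [w, x, y, z].
In Python, from bench import ctrl gives the robot as it stands.
- The arm moves only by the tool drive_tool, never from a script. Its argument "plan" is a list that holds one entry, the list of rows, each a list of 4 numbers: the shift along the tool's x, y, z scaled (see below), then the turn about the tool's z scaled (see below). In form: [[[x, y, z, roll], ...]]. A call has 1 to 12 rows; each row is the pose to reach, as a shift and turn from the pose commanded when the call began, along the tool's axes at that moment, turning the shorter way round; what a row does not reach only later rows make up. The controller multiplies each number of a shift by 400 mm and each number of a turn by 180 degrees. A row lasts 1/12 s, in which the tool goes at most 41.7 mm and 7.16 degrees, less where a joint would pass 70% of its speed; a pose out of reach is approached as far as the arm can. A call with a number of a shift or a turn outside -1 to 1 is refused whole. A call with a gripper value outside its range is refused whole. "jaw" is the closure, from 0 (fully open) to 1 (shut), set as the call begins (left out, the last holds). The fingers move at their own pace and stop on an object; the grip force is fixed at half the most. Time passes only in rows, so rows that repeat a pose let the fingers close. It gives the time, the measured TCP pose, the force, the opening and the grip force at its end, in the units of the state.
- ctrl.get_obs(): the state, without advancing time (a new reading comes with each control period).
- ctrl.camera(name): name is "scene" or "side" or "wrist"; returns (picture, depth): 384x512x3 uint8, red, green, blue; 384x512 float32, m along the optical axis (not along the pixel's ray), 0 where there is no reading.
- ctrl.camera_info(name): a dict with "camera_matrix" (3x3 intrinsics, pixels), "R" (3x3) and "t" (3): a world point X has camera coordinates R X + t; the wrist camera has in their place "T_tool_cam" (4x4, takes a point from camera to tool coordinates, whose origin is the TCP and whose axes are the flange's). Camera axes: x right, y down, z forward; pixel columns grow to the right and rows downward; lengths in m; the calibration is good to about 2 mm. A picture is of the moment at which its call begins: read the wrist's pose just before it. camera_info takes no time and is no camera call.
- ctrl.hand_in(): hands the job in; it is judged then, once.
The state is a dict: "time_s": time; "q": joint angles; "dq": joint speeds; "joint_efforts": joint torques, N m; "eef_pos": TCP position; "eef_rot": TCP orientation; "wrist_force": force on the tool from outside, world axes, zero at the start; "torque": the same for the moment, N m; "opening": opening from 0.0 (shut) to 1.0 (fully open); "grasp_force": force on a finger pad.
Only numpy, scipy, OpenCV 4.12 (cv2) and the standard library are available. Lean on these libraries where they do the work, as an engineer would, in place of code of your own. Each camera call takes 0.05 s, during which the arm holds its last target. There are 200 camera calls.

## Working session

There is one attempt and no reset: what is moved stays moved. The work goes in short steps, Python scripts to look and compute and a tool call to move; the robot and the scene stay as the last step left them, time stands still between calls to the robot, and variables do not carry over. Pictures are saved under pics/ and viewed, at most 10 in all, crops included, and the job is handed in when it is done.

Besides the shell and the picture viewer there is one more tool, called after "Request:" as name(argument=value, ...), one argument or row to a line, values as JSON. drive_tool: Moves the arm, as the interface text tells. Its arguments: {"type":"object","properties":{"plan":{"type":"array"},"jaw":{"type":"number"}},"required":["plan"]}

```bash
mkdir -p pics; cat > h.py <<'E'
import numpy as np, cv2
from bench import ctrl
from scipy.spatial.transform import Rotation as Ro
def snap(n,fn=None):
    o=ctrl.get_obs(); im,d=ctrl.camera(n); i=ctrl.camera_info(n); K=np.array(i["camera_matrix"])
    if n=="wrist":
        q=o["eef_rot"]; T=np.eye(4); T[:3,:3]=Ro.from_quat([q[1],q[2],q[3],q[0]]).as_matrix(); T[:3,3]=o["eef_pos"]
        T=T@np.array(i["T_tool_cam"])
    else:
        R=np.array(i["R"]); T=np.eye(4); T[:3,:3]=R.T; T[:3,3]=-R.T@np.array(i["t"])
    if fn: cv2.imwrite("pics/"+fn,im[:,:,::-1]); np.savez("pics/"+fn+".npz",im=im,d=d,K=K,T=T)
    return im,d,K,T
def load(fn): z=np.load("pics/"+fn+".npz"); return z["im"],z["d"],z["K"],z["T"]
def ray(u,v,K,T):
    r=T[:3,:3]@np.linalg.solve(K,[u,v,1.]); return T[:3,3],r
def plane(u,v,K,T,z):
    c,r=ray(u,v,K,T); return c+r*(z-c[2])/r[2]
def dep(u,v,d,K,T):
    c,r=ray(u,v,K,T); return c+r*d[int(v),int(u)]
def cloud(d,K,T):
    v,u=np.mgrid[:d.shape[0],:d.shape[1]]; p=np.stack([u,v,np.ones_like(u)],-1)@np.linalg.inv(K).T
    return (p*d[...,None])@T[:3,:3].T+T[:3,3]
def tri(p1,p2):
    (c1,r1),(c2,r2)=p1,p2; s=np.linalg.lstsq(np.stack([r1,-r2],1),c2-c1,rcond=None)[0]
    a,b=c1+s[0]*r1,c2+s[1]*r2; return (a+b)/2,np.linalg.norm(a-b)
def blobs(m,amin=15):
    n,l,s,c=cv2.connectedComponentsWithStats(m.astype(np.uint8)); return [(c[i].round(1),s[i].tolist()) for i in range(1,n) if s[i][4]>=amin],l
E
python3 - <<'E'
from h import *
a=snap("scene","scene.png"); b=snap("side","side.png"); 
o=ctrl.get_obs(); print(o)
for x in (a,b): print(x[3].round(3),x[2][0,0])
print(ctrl.camera_info("wrist"))
E
```

```text
{'time_s': 0.1, 'q': array([-1.36030448e+00,  1.81464184e-01,  1.60791094e+00, -9.95506707e-06,
        1.35379694e+00, -2.06288805e-01]), 'dq': array([ 0.00016912, -0.00110333, -0.00272526,  0.00039858, -0.00086535,
        0.00164321]), 'joint_efforts': array([ 9.43726773e-04, -4.45872581e+01, -3.52240241e+01, -3.09487423e-04,
        4.12990077e-03, -2.99975989e-05]), 'eef_pos': array([ 0.23268366, -0.52527306,  0.23047427]), 'eef_rot': array([-7.89693418e-04,  9.78364673e-01,  2.06886305e-01, -6.51952074e-06]), 'wrist_force': array([ 0.08429429, -0.26096496, -0.33972763]), 'torque': array([-0.0201188 , -0.00137976,  0.02470915]), 'grasp_force': 0.0, 'opening': 1.002099268542796}
[[ 0.524  0.731 -0.437  1.187]
 [ 0.851 -0.453  0.264 -0.359]
 [-0.005 -0.51  -0.86   1.331]
 [ 0.     0.     0.     1.   ]] 421.90352233683313
[[-0.992 -0.1    0.078  0.47 ]
 [-0.127  0.748 -0.651  0.783]
 [ 0.007 -0.656 -0.755  0.98 ]
 [ 0.     0.     0.     1.   ]] 365.6805361383228
{'camera_matrix': array([[288.75231035,   0.        , 263.51514776],
       [  0.        , 288.75231035, 191.31610454],
       [  0.        ,   0.        ,   1.        ]]), 'T_tool_cam': array([[-3.19392112e-04, -9.63570185e-01, -2.67455412e-01,
         6.77354743e-02],
       [ 9.99999261e-01, -6.21395591e-04,  1.04453444e-03,
         4.28256518e-04],
       [-1.17267785e-03, -2.67454881e-01,  9.63569671e-01,
        -1.42975802e-01],
       [ 0.00000000e+00,  0.00000000e+00,  0.00000000e+00,
         1.00000000e+00]])}
```

View pics/scene.png

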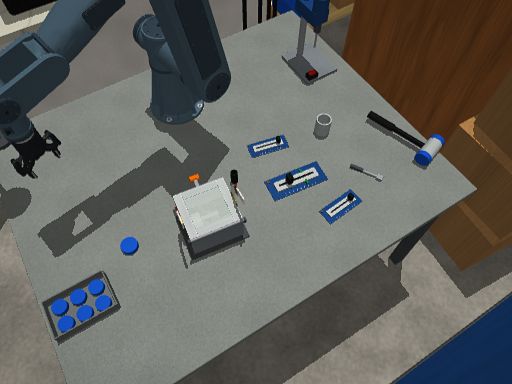

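View pics/side.png

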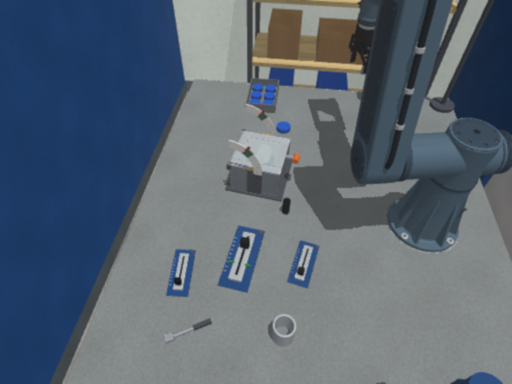

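Scene: three fader panels at (268,146), (297,181) and (341,206), which are (304,263), (242,258) and (180,272) in side. The largest is at scene (297,181) / side (242,258). The orange grip is at scene (195,179) / side (296,158), and the upright black stub is at scene (234,177) / side (287,206). I'll check the choice with a close crop and measure.

```bash
python3 - <<'E'
from h import *
s=load("scene.png"); e=load("side.png")
A=cv2.resize(s[0][120:220,160:360],None,fx=4,fy=4,interpolation=cv2.INTER_CUBIC)[:, :800]
B=cv2.resize(e[0][120:300,150:330],None,fx=2.2,fy=2.2)
A=cv2.resize(s[0][130:230,240:370],(520,400),interpolation=cv2.INTER_CUBIC)
B=cv2.resize(e[0][220:300,210:275],(260,320),interpolation=cv2.INTER_CUBIC); B=cv2.copyMakeBorder(B,0,80,0,0,cv2.BORDER_CONSTANT)
cv2.imwrite("pics/crop1.png",np.hstack([A,B])[:,:,::-1])
for n,x in (("scene",s),("side",e)):
    im,d,K,T=x; hsv=cv2.cvtColor(im,cv2.COLOR_RGB2HSV); H,S,V=cv2.split(hsv); P=cloud(d,K,T)
    for nm,m in (("blue",(H>98)&(H<125)&(S>120)&(V>50)),("green",(H>45)&(H<85)&(S>110)&(V>50)),("orange",(H>4)&(H<18)&(S>180)&(V>120)),("black",(V<45))):
        for c,st in blobs(m,6 if nm=="green" else 20)[0]:
            p=P[int(c[1]),int(c[0])]
            if .2<p[0]<1.0 and abs(p[1])<.6 and -.02<p[2]<.2: print(n,nm,c,st,p.round(3))
    # top plane of the box hatch / raised points
E
```

```text
scene blue [267.  146.8] [247, 135, 42, 23, 270] [0.386 0.197 0.004]
scene blue [295.1 181.6] [264, 161, 64, 40, 663] [0.58  0.194 0.016]
scene blue [340.  206.7] [319, 189, 43, 35, 379] [0.747 0.273 0.009]
scene blue [129.  245.4] [120, 237, 19, 18, 257] [ 0.494 -0.423  0.016]
scene blue [ 96.  286.9] [88, 279, 17, 17, 222] [ 0.571 -0.568  0.02 ]
scene blue [102.7 302.3] [95, 295, 17, 16, 207] [ 0.631 -0.57   0.024]
scene green [300.1 170.2] [299, 169, 3, 4, 8] [0.549 0.238 0.013]
scene green [306.5 180.9] [305, 179, 4, 5, 11] [0.593 0.235 0.005]
scene orange [193.8 177.4] [189, 174, 11, 8, 53] [ 0.436 -0.136  0.125]
scene black [277.6 139.3] [275, 136, 6, 7, 27] [0.397 0.235 0.035]
scene black [233.8 176.5] [231, 170, 7, 14, 85] [0.458 0.004 0.045]
scene black [291.7 178.3] [279, 172, 34, 14, 99] [0.578 0.174 0.051]
scene black [350.1 196.8] [346, 193, 8, 9, 39] [0.74  0.318 0.029]
scene black [204.5 243.4] [176, 216, 68, 44, 382] [ 0.638 -0.21   0.057]
side blue [283.1 126.8] [277, 122, 14, 11, 127] [ 0.49  -0.421  0.017]
side blue [241.6 261.2] [218, 226, 46, 66, 912] [0.569 0.229 0.016]
side blue [302.5 265.9] [288, 241, 30, 47, 428] [0.386 0.216 0.01 ]
side blue [180.9 274.8] [167, 250, 28, 46, 483] [0.741 0.291 0.008]
side green [230.6 261.2] [229, 260, 5, 4, 13] [0.602 0.234 0.016]
side green [247.7 265.3] [246, 264, 4, 4, 12] [0.549 0.24  0.016]
side orange [295.9 157.8] [294, 154, 5, 9, 32] [ 0.436 -0.125  0.127]
side black [285.6 205.6] [283, 199, 7, 14, 74] [0.454 0.024 0.05 ]
side black [244.5 242.7] [241, 238, 8, 10, 69] [0.566 0.185 0.052]
side black [300.5 270.9] [298, 268, 5, 7, 24] [0.394 0.249 0.039]
side black [177.4 280.5] [175, 278, 6, 6, 33] [0.737 0.325 0.038]
```

View pics/crop1.png

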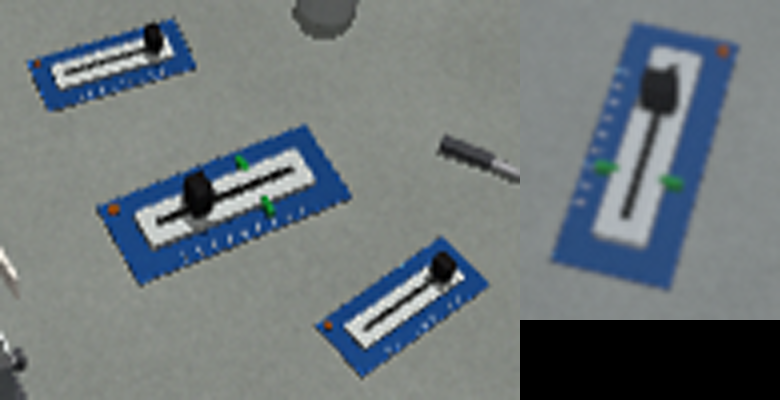

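The crop confirms it: only the middle, largest panel has the green tabs, at scene (300,170) and (306,181). Its fader is at scene (289,178). Next is the panel pose, box pose and a refined fader position.

```bash
python3 - <<'E'
from h import *
s=load("scene.png"); e=load("side.png")
g=[((300.1,170.2),(247.7,265.3)),((306.5,180.9),(230.6,261.2))]
for a,b in g: 
    p,r=tri(ray(*a,*s[2:]),ray(*b,*e[2:])); print("tab",p.round(4),r.round(4))
print("grip",tri(ray(193.8,177.4,*s[2:]),ray(295.9,157.8,*e[2:])))
for n,(im,d,K,T),seed in (("scene",s,(295,181)),("side",e,(242,261))):
    H,S,V=cv2.split(cv2.cvtColor(im,cv2.COLOR_RGB2HSV)); m=((H>98)&(H<125)&(S>120)&(V>50))
    bs,l=blobs(m,400); 
    k=min(bs,key=lambda b:np.hypot(*(b[0]-seed))); lab=l==l[tuple(np.argwhere(l>0)[np.argmin(np.abs(np.argwhere(l>0)-np.array(seed)[::-1]).sum(1))])]
    vs,us=np.nonzero(lab); W=np.array([plane(u,v,K,T,.003)[:2] for u,v in zip(us,vs)],np.float32)
    r=cv2.minAreaRect(W); print(n,"panel",r, cv2.boxPoints(r).round(3).tolist())
    P=cloud(d,K,T)
    # fader points
    q=P.reshape(-1,3); f=q[(np.abs(q[:,0]-.57)<.06)&(np.abs(q[:,1]-.19)<.12)&(q[:,2]>.046)&(q[:,2]<.065)]; print("fader",len(f),f.mean(0).round(4),f.min(0).round(3),f.max(0).round(3))
    f=q[(q[:,2]>.108)&(q[:,2]<.13)&(q[:,0]>.3)&(q[:,0]<.8)&(q[:,1]<.1)&(q[:,1]>-.35)]; r=cv2.minAreaRect(f[:,:2].astype(np.float32)); print("hatch",len(f),r,f[:,2].mean())
    f=q[(q[:,2]>.055)&(q[:,2]<.07)&(abs(q[:,0]-.46)<.04)&(abs(q[:,1])<.05)]; print("stub",len(f),f.mean(0))
E
```

```text
tab [0.5482 0.2386 0.0109] 0.0015
tab [0.6002 0.2316 0.0119] 0.0003
grip (array([ 0.43262402, -0.13256761,  0.11620275]), np.float64(0.0012711000835579265))
scene panel ((0.572339653968811, 0.20373937487602234), (0.21979783475399017, 0.08900787681341171), 83.1343994140625) [[0.5149999856948853, 0.10000000149011612], [0.6029999852180481, 0.08900000154972076], [0.6299999952316284, 0.30799999833106995], [0.5410000085830688, 0.3179999887943268]]
fader 39 [0.5702 0.1723 0.0522] [0.557 0.161 0.048] [0.584 0.183 0.058]
hatch 2884 ((0.5394666194915771, -0.1486268937587738), (0.1949368715286255, 0.22977279126644135), 83.1927490234375) 0.11773150178551527
stub 16 [0.4544391  0.00704056 0.05803087]
side panel ((0.5696134567260742, 0.20538857579231262), (0.21649783849716187, 0.08664388954639435), 82.90751647949219) [[0.5130000114440918, 0.10300000011920929], [0.5989999771118164, 0.09300000220537186], [0.6259999871253967, 0.3070000112056732], [0.5400000214576721, 0.3179999887943268]]
fader 59 [0.565  0.1778 0.0524] [0.552 0.165 0.046] [0.579 0.187 0.059]
hatch 1877 ((0.5353171825408936, -0.1449631303548813), (0.20178185403347015, 0.2289397269487381), 82.05607604980469) 0.11846784781935084
stub 37 [ 0.46202506 -0.00678834  0.05981797]
```

Request:
drive_tool(
  plan=[
    [[0,0,-0.1,0.02],[0,0,-0.175,0.06],[0.1,-0.09,-0.175,0.1],[0.2,-0.17,-0.175,0.14],[0.75,-0.66,-0.175,0.171],[0.75,-0.66,-0.175,0.171],[0.75,-0.66,-0.175,0.171],[0.75,-0.66,-0.175,0.171],[0.75,-0.66,-0.175,0.171],[0.75,-0.66,-0.175,0.171],[0.75,-0.66,-0.175,0.171],[0.75,-0.66,-0.175,0.171]],
  ],
)

```text
time_s: 1.1
eef_pos: [0.4008, -0.1594, 0.3011]
eef_rot: [-0.001, 0.998, -0.059, 0.0]
wrist_force: [0.1, 0.5, 0.8]
opening: 0.997
grasp_force: 0.0
```

```bash
cat >> h.py <<'E'
def go(p,yaw=None):
    "scaled shift (and turn) from now to world TCP p with tool-x yaw (deg)"
    o=ctrl.get_obs(); q=o["eef_rot"]; R=Ro.from_quat([q[1],q[2],q[3],q[0]]).as_matrix()
    a=np.degrees(np.arctan2(R[1,0],R[0,0])); s=R.T@(np.array(p)-o["eef_pos"])/.4
    print("t",round(o["time_s"],2),"pos",o["eef_pos"].round(4),"yaw",a.round(2),"zaxis",R[:,2].round(3),"F",o["wrist_force"].round(2),"-> shift",s.round(4),"roll",None if yaw is None else round((a-yaw)/180,4))
E
python3 -c "
from h import *
go([.57,.20,.20],-6.9)"
```

```text
t 1.1 pos [ 0.4008 -0.1594  0.3011] yaw -6.79 zaxis [ 0.     0.001 -1.   ] F [0.11 0.48 0.79] -> shift [ 0.3137 -0.9418  0.254 ] roll 0.0006
```

```bash
python3 -c "
from h import *
snap('wrist','w1.png')"
```

Request:
drive_tool(
  plan=[
    [[0.31,-0.94,0,0],[0.31,-0.94,0,0],[0.31,-0.94,0,0],[0.31,-0.94,0,0],[0.31,-0.94,0.25,0],[0.31,-0.94,0.25,0],[0.31,-0.94,0.25,0],[0.31,-0.94,0.25,0],[0.31,-0.94,0.25,0],[0.31,-0.94,0.25,0],[0.31,-0.94,0.25,0],[0.31,-0.94,0.25,0]],
  ],
)

```text
time_s: 2.15
eef_pos: [0.5673, 0.1969, 0.1982]
eef_rot: [0.001, 0.998, -0.059, -0.003]
wrist_force: [0.1, -1.2, -0.2]
opening: 1.001
grasp_force: 0.0
```

```bash
python3 - <<'E'
from h import *
snap('wrist','w2.png')
go([.57,.2,.2],-6.9)
a=cv2.imread("pics/w1.png"); b=cv2.imread("pics/w2.png"); cv2.imwrite("pics/w12.png",cv2.resize(np.hstack([a,b]),(800,300)))
E
```

```text
t 2.2 pos [0.5678 0.1958 0.1999] yaw -6.81 zaxis [-0.003 -0.001 -1.   ] F [ 0.31 -0.72  0.14] -> shift [ 0.0041 -0.0111 -0.0002] roll 0.0005
```

View pics/w12.png

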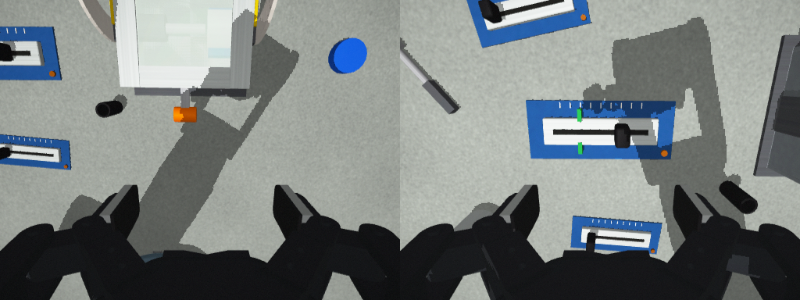

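Left (w1): orange grip at wrist px (237,146), hatch above it, stub to the left. Right (w2): fader at wrist px (284,173), tabs at (230,147) and (230,189).

```bash
python3 - <<'E'
from h import *
im,d,K,T=load("w2.png"); H,S,V=cv2.split(cv2.cvtColor(im,cv2.COLOR_RGB2HSV)); P=cloud(d,K,T)
print("tabs px",[b for b in blobs((H>45)&(H<85)&(S>110)&(V>50))[0]])
t=[plane(*b[0],K,T,.013) for b in blobs((H>45)&(H<85)&(S>110)&(V>50))[0]][:2]; M=sum(t)/2; print("tabs",np.round(t,4),"M",M.round(4))
q=P.reshape(-1,3); R2=np.abs(q[:,:2]-[.57,.19]); 
f=q[(R2[:,0]<.04)&(R2[:,1]<.08)&(q[:,2]>.049)&(q[:,2]<.06)]; r=cv2.minAreaRect(f[:,:2].astype(np.float32)); print("fader top",len(f),r,f[:,2].mean())
m=(H>98)&(H<125)&(S>120)&(V>30); bs,l=blobs(m,2000); print([(b[0],b[1][4]) for b in bs])
w=P[(m)&(np.linalg.norm(P[...,:2]-[.571,.204],axis=-1)<.14)]; r=cv2.minAreaRect(w[w[:,2]<.02][:,:2].astype(np.float32)); print("panel",r)
s=cv2.boxPoints(r)
im,d,K,T=load("w1.png"); H,S,V=cv2.split(cv2.cvtColor(im,cv2.COLOR_RGB2HSV)); P=cloud(d,K,T)
m=(H>4)&(H<20)&(S>170)&(V>90); 
for b in blobs(m,60)[0]: print("orange",b)
g=P[m]; g=g[(np.abs(g[:,0]-.435)<.05)&(abs(g[:,1]+.13)<.06)&(g[:,2]>.1)]; print("grip",g.mean(0),g.max(0)[2],cv2.minAreaRect(g[:,:2].astype(np.float32)))
q=P.reshape(-1,3); f=q[(q[:,2]>.11)&(q[:,2]<.125)&(q[:,0]>.46)&(q[:,0]<.56)&(q[:,1]>-.3)&(q[:,1]<.05)]; r=cv2.minAreaRect(f[:,:2].astype(np.float32)); print("hatch part",r,cv2.boxPoints(r).round(3).tolist(),f[:,2].mean())
E
```

```text
tabs px [(array([229.4, 146.5]), [227, 139, 6, 17, 95]), (array([230.4, 189.5]), [228, 182, 6, 15, 83])]
tabs [[0.6002 0.2309 0.013 ]
 [0.5502 0.2373 0.013 ]] M [0.5752 0.2341 0.013 ]
fader top 515 ((0.5678493976593018, 0.17419855296611786), (0.019810134544968605, 0.027221228927373886), 83.72181701660156) 0.05408239032926485
[(array([162.2,  31.3]), 3467), (array([256.6, 163.6]), 8224), (array([274.7, 297.4]), 2430)]
panel ((0.5714146494865417, 0.20365461707115173), (0.2199910432100296, 0.08966748416423798), 82.88436889648438)
orange (array([236.6, 146.2]), [222, 137, 30, 20, 551])
grip [ 0.43521106 -0.13416485  0.12579484] 0.444132307495539 ((0.44046512246131897, -0.14603100717067719), (0.03235109895467758, 0.06290017813444138), 24.462772369384766)
hatch part ((0.5100319981575012, -0.14753371477127075), (0.1986493468284607, 0.09991811960935593), 89.9942626953125) [[0.46000000834465027, -0.24699999392032623], [0.5600000023841858, -0.24699999392032623], [0.5600000023841858, -0.04800000041723251], [0.46000000834465027, -0.04800000041723251]] 0.11930049585223743
```

```bash
python3 -c "
from h import *
go([.5678,.1742,.022],-6.9)"
```

```text
t 2.2 pos [0.5678 0.1958 0.1999] yaw -6.81 zaxis [-0.003 -0.001 -1.   ] F [ 0.31 -0.72  0.14] -> shift [0.0075 0.0532 0.4448] roll 0.0005
```

Request:
drive_tool(
  plan=[
    [[0.006,0.053,0.1,0],[0.006,0.053,0.2,0],[0.006,0.053,0.3,0],[0.006,0.053,0.35,0],[0.006,0.053,0.4,0],[0.006,0.053,0.42,0],[0.006,0.053,0.445,0],[0.006,0.053,0.445,0],[0.006,0.053,0.445,0]],
  ],
)

```text
time_s: 2.95
eef_pos: [0.5691, 0.1737, 0.0244]
eef_rot: [-0.0, 0.998, -0.06, 0.001]
wrist_force: [0.1, -0.2, -0.6]
opening: 1.0
grasp_force: 0.0
```

```bash
python3 -c "
from h import *
go([.5678,.1742,.022],-6.9)"
```

```text
t 2.95 pos [0.5691 0.1737 0.0244] yaw -6.93 zaxis [ 0.001  0.    -1.   ] F [ 0.08 -0.21 -0.58] -> shift [-0.0033 -0.0007  0.006 ] roll -0.0002
```

Well placed. I'll close on the fader.

Request:
drive_tool(
  plan=[
    [[0,0,0,0],[0,0,0,0],[0,0,0,0],[0,0,0,0],[0,0,0,0],[0,0,0,0],[0,0,0,0],[0,0,0,0],[0,0,0,0],[0,0,0,0],[0,0,0,0]],
  ],
  jaw=1,
)

```text
time_s: 3.87
eef_pos: [0.5686, 0.1742, 0.0238]
eef_rot: [-0.0, 0.998, -0.06, 0.0]
wrist_force: [-1.0, 0.0, 5.4]
opening: 0.226
grasp_force: 58.9
```

```bash
python3 -c "
from h import *
go([.5752,.2341,.022],-6.9)"
```

```text
t 3.87 pos [0.5686 0.1742 0.0238] yaw -6.9 zaxis [ 0.  0. -1.] F [-1.04  0.05  5.35] -> shift [-0.0015 -0.1506  0.0044] roll 0.0
```

Request:
drive_tool(
  plan=[
    [[0,-0.02,0,0],[0,-0.04,0,0],[0,-0.06,0,0],[0,-0.08,0,0],[0,-0.1,0,0],[0,-0.12,0,0],[0,-0.135,0,0],[0,-0.145,0,0],[0,-0.15,0,0],[0,-0.15,0,0],[0,-0.15,0,0]],
  ],
)

```text
time_s: 4.78
eef_pos: [0.576, 0.2343, 0.0238]
eef_rot: [-0.0, 0.998, -0.06, 0.0]
wrist_force: [-0.6, 0.7, 5.0]
opening: 0.228
grasp_force: 58.9
```

Request:
drive_tool(
  plan=[
    [[0,0,0,0],[0,0,0,0],[0,0,0,0],[0,0,0,0],[0,0,0,0],[0,0,0,0],[0,0,0,0]],
  ],
  jaw=0,
)

```text
time_s: 5.37
eef_pos: [0.5755, 0.2336, 0.0232]
eef_rot: [0.0, 0.998, -0.06, -0.0]
wrist_force: [-0.6, -0.5, 0.7]
opening: 1.004
grasp_force: 0.0
```

```bash
python3 -c "
from h import *
go([.5752,.2341,.022],-6.9)"
```

```text
t 5.37 pos [0.5755 0.2336 0.0232] yaw -6.9 zaxis [-0. -0. -1.] F [-0.64 -0.53  0.67] -> shift [-0.001  -0.0011  0.003 ] roll -0.0
```

Request:
drive_tool(
  plan=[
    [[0,0,-0.1,0],[0,0,-0.2,0],[0,0,-0.3,0],[0,0,-0.4,0],[0,0,-0.5,0],[0,0,-0.5,0],[0,0,-0.5,0],[0,0,-0.5,0]],
  ],
)

```text
time_s: 6.03
eef_pos: [0.5753, 0.2336, 0.223]
eef_rot: [0.0, 0.998, -0.06, -0.0]
wrist_force: [-0.9, -0.6, -1.0]
opening: 0.993
grasp_force: 0.0
```

```bash
python3 - <<'E'
from h import *
im,d,K,T=snap('wrist','w3.png'); H,S,V=cv2.split(cv2.cvtColor(im,cv2.COLOR_RGB2HSV)); P=cloud(d,K,T)
bs=blobs((H>45)&(H<85)&(S>110)&(V>40))[0]; print(bs)
t=[plane(*b[0],K,T,.013) for b in bs]; M=sum(t)/len(t)
q=P.reshape(-1,3); f=q[(abs(q[:,0]-.575)<.04)&(abs(q[:,1]-.23)<.06)&(q[:,2]>.049)&(q[:,2]<.06)]; r=cv2.minAreaRect(f[:,:2].astype(np.float32))
y=np.array([.12,.993]); print(M,r,"off along",y@(np.array(r[0])-M[:2]))
go([.36,-.13,.30],-6.9)
# w1: grip + hatch, cleaned
im,d,K,T=load("w1.png"); H,S,V=cv2.split(cv2.cvtColor(im,cv2.COLOR_RGB2HSV)); P=cloud(d,K,T)
m=(H>4)&(H<20)&(S>170)&(V>60)
g=P[m]; g=g[(g[:,2]>.115)&(g[:,2]<.13)]; print("grip top",len(g),g.mean(0),g[:,2].max(),cv2.minAreaRect(g[:,:2].astype(np.float32)))
v,u=np.nonzero(m); print("center ray at .116",plane(u.mean(),v.mean(),K,T,.120))
q=P.reshape(-1,3); f=q[(q[:,2]>.116)&(q[:,2]<.124)&(q[:,0]>.45)&(q[:,0]<.62)&(q[:,1]>-.26)&(q[:,1]<-.02)]
# front edge: per y min x
E=[]
for y0 in np.arange(-.21,-.07,.01):
    s=f[abs(f[:,1]-y0)<.004]; 
    if len(s)>10: E.append((y0,s[:,0].min()))
E=np.array(E); print(E.round(3).tolist(),np.degrees(np.arctan(np.polyfit(*E.T,1)[0])))
print("side edges",[(x0,f[abs(f[:,0]-x0)<.004][:,1].min().round(4),f[abs(f[:,0]-x0)<.004][:,1].max().round(4)) for x0 in (.5,.54,.58)])
E
```

```text
[(array([262.8, 147.9]), [260, 141, 6, 15, 75]), (array([262.5, 190.5]), [261, 187, 4, 8, 32])]
[0.57344037 0.23422885 0.013     ] ((0.5747762322425842, 0.23421892523765564), (0.019061045721173286, 0.02794497460126877), 83.29685974121094) off along 0.00015044796763090423
t 6.08 pos [0.5746 0.2334 0.2217] yaw -6.91 zaxis [-0.002 -0.001 -1.   ] F [ 0.71  0.19 -0.05] -> shift [-0.4239  0.9667 -0.1939] roll -0.0
grip top 542 [ 0.43514939 -0.13384809  0.12476622] 0.12949433550667216 ((0.4340432286262512, -0.13362812995910645), (0.031752895563840866, 0.021160129457712173), 83.29136657714844)
center ray at .116 [ 0.43927921 -0.1166991   0.12      ]
[[-0.21, 0.461], [-0.2, 0.462], [-0.19, 0.463], [-0.18, 0.466], [-0.17, 0.467], [-0.16, 0.468], [-0.15, 0.469], [-0.14, 0.45], [-0.13, 0.45], [-0.12, 0.473], [-0.11, 0.474], [-0.1, 0.476], [-0.09, 0.478], [-0.08, 0.479]] 6.624053741967116
side edges [(0.5, np.float64(-0.2325), np.float64(-0.0512)), (0.54, np.float64(-0.244), np.float64(-0.0482)), (0.58, np.float64(-0.1613), np.float64(-0.0577))]
```

Fader is within 0.2 mm of the mark. Next, the hatch grip.

Request:
drive_tool(
  plan=[
    [[-0.1,0,-0.1,0],[-0.2,0.05,-0.18,0],[-0.24,0.95,-0.18,0],[-0.24,0.95,-0.18,0],[-0.24,0.95,-0.18,0],[-0.24,0.95,-0.18,0],[-0.24,0.95,-0.18,0],[-0.24,0.95,-0.18,0],[-0.24,0.95,-0.1,0],[-0.24,0.95,-0.07,0],[-0.24,0.95,-0.07,0],[-0.24,0.95,-0.07,0]],
  ],
)

```text
time_s: 7.08
eef_pos: [0.431, -0.1365, 0.2466]
eef_rot: [-0.001, 0.998, -0.063, -0.004]
wrist_force: [0.2, 0.6, -0.9]
opening: 1.0
grasp_force: 0.0
```

Request:
drive_tool(
  plan=[
    [[0,0,0,0],[0,0,0,0],[0,0,0,0]],
  ],
)

```text
time_s: 7.33
eef_pos: [0.4347, -0.1309, 0.2509]
eef_rot: [-0.0, 0.998, -0.06, -0.0]
wrist_force: [-0.0, 0.3, 1.1]
opening: 0.999
grasp_force: 0.0
```

```bash
python3 - <<'E'
from h import *
im,d,K,T=snap('wrist','w4.png'); H,S,V=cv2.split(cv2.cvtColor(im,cv2.COLOR_RGB2HSV)); P=cloud(d,K,T)
m=(H>4)&(H<20)&(S>170)&(V>60); print(blobs(m,60)[0])
g=P[m]; g=g[(g[:,2]>.11)&(g[:,2]<.13)]; r=cv2.minAreaRect(g[:,:2].astype(np.float32)); print("grip top",len(g),g.mean(0),np.percentile(g[:,2],98),r)
a=load("w1.png"); ma=cv2.cvtColor(a[0],cv2.COLOR_RGB2HSV); 
print("tri", tri(ray(236.6,146.2,*a[2:]),ray(*blobs(m,60)[0][0][0],K,T)))
q=P.reshape(-1,3); f=q[(q[:,2]>.112)&(q[:,2]<.124)&(q[:,0]>.46)&(q[:,0]<.62)&(q[:,1]>-.24)&(q[:,1]<-.05)]
E=[]
for y0 in np.arange(-.21,-.07,.01):
    s=f[abs(f[:,1]-y0)<.004]
    if len(s)>10 and abs(y0+.134)>.02: E.append((y0,s[:,0].min()))
E=np.array(E); print("yaw",-np.degrees(np.arctan(np.polyfit(*E.T,1)[0])))
go([*r[0],.101],-6.8)
E
```

```text
[(array([265.6, 183.1]), [249, 172, 34, 22, 695])]
grip top 681 [ 0.43593335 -0.133422    0.12485991] 0.12783286854831327 ((0.43514522910118103, -0.13337302207946777), (0.03178463876247406, 0.020119918510317802), 82.84545135498047)
tri (array([ 0.43447668, -0.13342827,  0.11881188]), np.float64(7.732126842152965e-05))
yaw -7.543991647682698
t 7.38 pos [ 0.435  -0.1307  0.2512] yaw -6.78 zaxis [-0.  0. -1.] F [-0.02  0.14 -0.17] -> shift [0.0013 0.0066 0.3756] roll 0.0001
```

Request:
drive_tool(
  plan=[
    [[0,0.007,0.1,0],[0,0.007,0.2,0],[0,0.007,0.28,0],[0,0.007,0.33,0],[0,0.007,0.37,0],[0,0.007,0.383,0],[0,0.007,0.383,0],[0,0.007,0.383,0]],
  ],
)

```text
time_s: 8.05
eef_pos: [0.4351, -0.1344, 0.0989]
eef_rot: [0.0, 0.998, -0.059, 0.0]
wrist_force: [0.6, 0.6, -0.0]
opening: 0.998
grasp_force: 0.0
```

Request:
drive_tool(
  plan=[
    [[0,0,0,0],[0,0,0,0],[0,0,0,0],[0,0,0,0],[0,0,0,0],[0,0,0,0],[0,0,0,0],[0,0,0,0],[0,0,0,0],[0,0,0,0]],
  ],
  jaw=1,
)

```text
time_s: 8.88
eef_pos: [0.4349, -0.1329, 0.0988]
eef_rot: [-0.002, 0.998, -0.061, 0.001]
wrist_force: [1.9, 10.7, 7.5]
opening: 0.364
grasp_force: 62.2
```

```bash
python3 - <<'E'
from h import *
o=ctrl.get_obs(); print(o["opening"]*85,o["grasp_force"],o["torque"])
p=o["eef_pos"]
for t in np.r_[np.arange(.1,1.1,.1),1.0,.83]:
    dx=.212*(1-np.cos(t)); dz=.212*np.sin(t); print(round(t,2),"x",(dx/.4).round(4),"z",(-dz/.4).round(4))
go(p,-6.8)
E
```

```text
30.932630085088086 62.18339681625366 [ 1.60331693 -0.24508763 -0.40521395]
0.1 x 0.0026 z -0.0529
0.2 x 0.0106 z -0.1053
0.3 x 0.0237 z -0.1566
0.4 x 0.0418 z -0.2064
0.5 x 0.0649 z -0.2541
0.6 x 0.0926 z -0.2993
0.7 x 0.1246 z -0.3414
0.8 x 0.1607 z -0.3802
0.9 x 0.2005 z -0.4152
1.0 x 0.2436 z -0.446
1.0 x 0.2436 z -0.446
0.83 x 0.1723 z -0.3911
t 8.88 pos [ 0.4349 -0.1329  0.0988] yaw -6.98 zaxis [ 0.002  0.004 -1.   ] F [ 1.86 10.66  7.52] -> shift [0. 0. 0.] roll -0.001
```

Request:
drive_tool(
  plan=[
    [[0.001,-0.003,-0.026,0],[0.003,-0.003,-0.053,0],[0.006,-0.003,-0.079,0],[0.011,-0.003,-0.105,0],[0.017,-0.003,-0.131,0],[0.024,-0.003,-0.157,0],[0.032,-0.003,-0.182,0],[0.042,-0.003,-0.206,0],[0.053,-0.003,-0.23,0],[0.065,-0.003,-0.254,0],[0.078,-0.003,-0.277,0],[0.093,-0.003,-0.299,0]],
  ],
)

```text
time_s: 9.88
eef_pos: [0.4712, -0.1377, 0.2175]
eef_rot: [-0.001, 0.998, -0.06, -0.001]
wrist_force: [3.7, 0.1, -7.7]
opening: 0.358
grasp_force: 60.0
```

```bash
python3 - <<'E'
from h import *
o=ctrl.get_obs(); print(o["opening"]*85,o["grasp_force"],o["torque"]); p=o["eef_pos"]; go(p,-6.9)
d=p-[.4349,-.1329,.0988]; X=d[:2]@[.9928,-.1201]; print("along",X,"dz",d[2],"theta x,z",np.arctan2(d[2],.212-X))
t0=.6
for t in (.65,.7,.75,.8,.85,.9,.95,1.,1.05): print(t,(.53*(np.cos(t0)-np.cos(t))).round(4),(-.53*(np.sin(t)-np.sin(t0))).round(4))
im,dd,K,T=snap('side','s2.png'); cv2.imwrite("pics/s2c.png",cv2.resize(im[90:220,200:340],None,fx=4,fy=4,interpolation=cv2.INTER_CUBIC)[:,:,::-1])
E
```

```text
30.454742053832316 60.021520256996155 [ 0.08689331 -0.14018    -0.17694372]
t 9.88 pos [ 0.4712 -0.1377  0.2175] yaw -6.92 zaxis [-0.001  0.001 -1.   ] F [ 3.7   0.12 -7.67] -> shift [0. 0. 0.] roll -0.0001
along 0.036588842654191475 dz 0.11870572745752592 theta x,z 0.5949361699797091
0.65 0.0155 -0.0215
0.7 0.0321 -0.0422
0.75 0.0496 -0.062
0.8 0.0682 -0.0809
0.85 0.0876 -0.0989
0.9 0.108 -0.1159
0.95 0.1291 -0.1318
1.0 0.1511 -0.1467
1.05 0.1737 -0.1605
```

View pics/s2c.png

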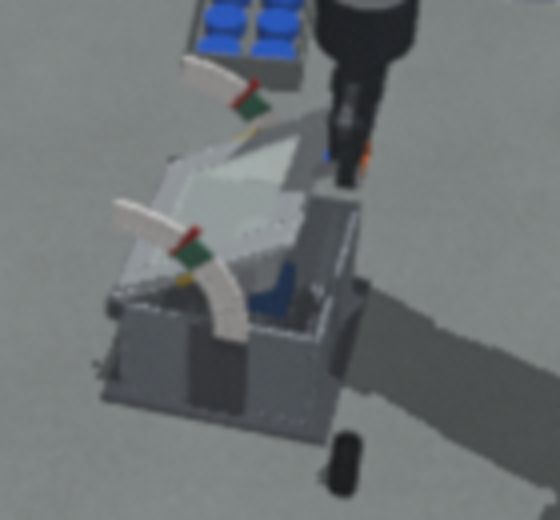

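The hatch follows, at about 0.6 rad, and the yellow pointer (crop px ~(183,281)) is still under the green band at (193,255). I'll lift past the red line to about 1.05.

Request:
drive_tool(
  plan=[
    [[0.015,0,-0.021,0],[0.032,0,-0.042,0],[0.05,0,-0.062,0],[0.068,0,-0.081,0],[0.088,0,-0.099,0],[0.108,0,-0.116,0],[0.129,0,-0.132,0],[0.151,0,-0.147,0],[0.174,0,-0.16,0],[0.174,0,-0.16,0],[0.174,0,-0.16,0],[0.174,0,-0.16,0]],
  ],
)

```text
time_s: 10.93
eef_pos: [0.54, -0.1468, 0.2815]
eef_rot: [0.0, 0.998, -0.06, -0.0]
wrist_force: [0.3, -2.1, -2.2]
opening: 0.363
grasp_force: 63.2
```

```bash
python3 - <<'E'
from h import *
o=ctrl.get_obs(); print(o["opening"]*85,o["grasp_force"],o["torque"]); p=o["eef_pos"]; go(p,-6.9)
d=p-[.4349,-.1329,.0988]; X=d[:2]@[.9928,-.1201]; print("along",X,"dz",d[2],"theta",np.arctan2(d[2],.212-X),"r",np.hypot(d[2],.212-X))
t0=1.05
for t in (1.02,.99,.96,.93,.9,.87,.84,.82): print(t,(.53*(np.cos(t0)-np.cos(t))).round(4),(-.53*(np.sin(t)-np.sin(t0))).round(4))
im,dd,K,T=snap('side','s3.png'); cv2.imwrite("pics/s3c.png",cv2.resize(im[90:220,200:340],None,fx=4,fy=4,interpolation=cv2.INTER_CUBIC)[:,:,::-1])
E
```

```text
30.814426716663863 63.19969296455383 [-0.16857034  0.27220998 -0.11506061]
t 10.93 pos [ 0.54   -0.1468  0.2815] yaw -6.91 zaxis [-0.001 -0.001 -1.   ] F [ 0.26 -2.08 -2.21] -> shift [0. 0. 0.] roll -0.0001
along 0.10597460162086439 dz 0.1826918107081285 theta 1.0449498317590813 r 0.21122898191599815
1.02 -0.0137 0.0081
0.99 -0.0271 0.0166
0.96 -0.0403 0.0256
0.93 -0.0531 0.0349
0.9 -0.0657 0.0446
0.87 -0.078 0.0546
0.84 -0.09 0.0651
0.82 -0.0979 0.0722
```

View pics/s3c.png

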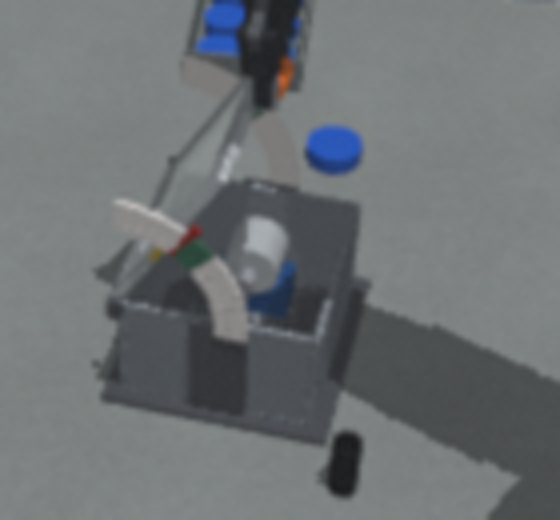

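The yellow pointer (crop px ~(155,255)) is past the red line at (187,240), at about 1.045 rad. Now I'll bring it down to 0.82.

Request:
drive_tool(
  plan=[
    [[-0.014,0,0.008,0],[-0.027,0,0.017,0],[-0.04,0,0.026,0],[-0.053,0,0.035,0],[-0.066,0,0.045,0],[-0.078,0,0.055,0],[-0.09,0,0.065,0],[-0.098,0,0.072,0],[-0.098,0,0.072,0],[-0.098,0,0.072,0],[-0.098,0,0.072,0],[-0.098,0,0.072,0]],
  ],
)

```text
time_s: 11.98
eef_pos: [0.5008, -0.1416, 0.2531]
eef_rot: [-0.0, 0.998, -0.06, -0.001]
wrist_force: [-4.4, -0.1, 6.8]
opening: 0.363
grasp_force: 64.5
```

```bash
python3 - <<'E'
from h import *
o=ctrl.get_obs(); print(o["opening"]*85,o["grasp_force"],o["torque"],abs(o["dq"]).max()); p=o["eef_pos"]; go(p,-6.9)
d=p-[.4349,-.1329,.0988]; X=d[:2]@[.9928,-.1201]; print("theta",np.arctan2(d[2],.212-X),"r",np.hypot(d[2],.212-X))
im,dd,K,T=snap('side','s4.png'); a=cv2.resize(im[100:190,210:300],(400,400),interpolation=cv2.INTER_CUBIC)
P=cloud(dd,K,T); H,S,V=cv2.split(cv2.cvtColor(im,cv2.COLOR_RGB2HSV))
for b in blobs((H>20)&(H<34)&(S>110)&(V>70),2)[0]: print("yellow",b)
im,dd,K,T=snap('scene','c4.png'); b=cv2.resize(im[140:260,160:280],(400,400),interpolation=cv2.INTER_CUBIC)
cv2.imwrite("pics/fin.png",np.hstack([a,b])[:,:,::-1])
E
```

```text
30.89221961747171 64.5141863822937 [-0.05988135  0.24317687 -0.10973765] 0.001789061144108222
t 11.98 pos [ 0.5008 -0.1416  0.2531] yaw -6.89 zaxis [-0.002  0.    -1.   ] F [-4.42 -0.15  6.77] -> shift [0. 0. 0.] roll 0.0
theta 0.8144945002097503 r 0.2120773651679002
yellow (array([243. , 155.8]), [242, 155, 3, 3, 6])
```

View pics/fin.png

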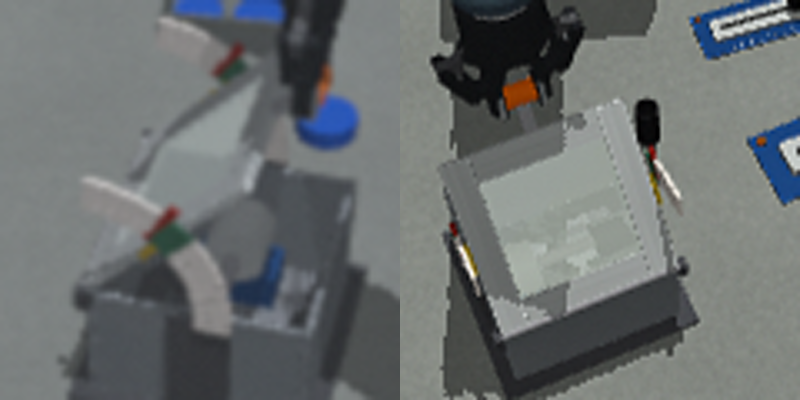

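Request:
drive_tool(
  plan=[
    [[-0.002,0,-0.002,0],[-0.002,0,-0.002,0],[-0.002,0,-0.002,0],[-0.002,0,-0.002,0],[-0.002,0,-0.002,0],[-0.002,0,-0.002,0]],
  ],
)

```text
time_s: 12.58
eef_pos: [0.5009, -0.1416, 0.2532]
eef_rot: [-0.0, 0.998, -0.06, 0.0]
wrist_force: [5.6, -1.3, -4.0]
opening: 0.359
grasp_force: 63.5
```

```bash
python3 - <<'E'
from h import *
p=ctrl.get_obs()["eef_pos"]; d=p-[.4349,-.1329,.0988]; X=d[:2]@[.9928,-.1201]; print("theta",np.arctan2(d[2],.212-X))
im,dd,K,T=load("s4.png"); ex=np.array([.9928,-.1201,0]); ey=np.array([.1201,.9928,0]); h=np.array([.435,-.1334,.116])+.212*ex
H,S,V=cv2.split(cv2.cvtColor(im,cv2.COLOR_RGB2HSV))
def ang(c,off):
    o,r=ray(*c,K,T); s=(off-(o-h)@ey)/(r@ey); q=o+s*r-h; return np.arctan2(q[2],-q@ex).round(3),np.hypot(q[2],q@ex).round(3)
print("pointer",ang((243,155.8),.094))
for nm,m in (("green",(H>45)&(H<85)&(S>60)),("red",((H<6)|(H>174))&(S>120))):
    for b in blobs(m,3)[0]:
        if 230<b[0][0]<275 and 100<b[0][1]<165: print(nm,b,ang(b[0],.097))
E
```

```text
theta 0.8156035351366328
pointer (np.float64(0.812), np.float64(0.079))
green (array([262.4, 115.2]), [260, 114, 5, 4, 8]) (np.float64(1.112), np.float64(0.257))
green (array([248.2, 153.3]), [245, 151, 8, 6, 30]) (np.float64(0.804), np.float64(0.104))
red (array([247.2, 148.4]), [246, 147, 3, 4, 5]) (np.float64(0.942), np.float64(0.118))
```

The pointer reads 0.812, level with the middle of the green band (0.804), and the pose estimate agrees at 0.816. I'm handing in.

```bash
python3 -c "
from bench import ctrl
print(ctrl.hand_in())"
```

```text
the job is handed in; nothing more can be done
None
```

Job handed in at about 12.6 s: the fader measured level with the green mark (within 0.2 mm), then the hatch was lifted to about 1.05 rad, past the red line, and is now held at about 0.81 rad in the green band; the loose parts were not touched.

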